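Check the parcel scale: weight on the plate, test lever held at the third click

ROBOT

A 6-joint arm with a two-finger parallel gripper is mounted at the origin on the work surface. World frame = base frame: x ahead of the robot, y to its left, z up, the work surface at z = 0. Lengths are in m, angles in rad, forces in N, time in s.
With the tool pointing down it reaches from about 0.375 to 0.975 m from the base axis. Payload 3.8 kg.
Tool frame: the origin (TCP) lies at the very end of the fingers, on their centre line; the grasp point (between the pads) lies 19 mm behind it; z points along the fingers, y is the direction in which the jaws open and shut (so a half turn about z gives the same grasp; the last joint's range is limited). The gripper opens to 85 mm and grips with 20 to 120 N. Pads are 22 mm wide; open, the fingers measure 114 mm over their backs; the gripper's body (76 mm by 85 mm) begins 54 mm behind the grasp point. The pads swing forward as they close: fully open they stand 13 mm farther back than shut.
Start: joints at [1.071, 0.264, 1.604, -0, 1.274, -0.037], TCP at [0.301, 0.604, 0.231] pointing down, gripper open.
Joint ranges: [-2.63, 2.63], [-0.94, 2.18], [0.31, 2.57], [-1.31, 4.45], [0, 2.66], [-2.55, 2.55]. Speed limits (rad/s): [2.57, 2.57, 3.14, 3.14, 3.14, 3.14].

INTERFACE

Orientations are given as a rotation vector (axis times angle).
In Python, from workcell import bot, read_camera, finish_job gives the robot as it stands. The module is installed in compiled form; this text tells all that it offers.
- The arm moves only by the tool servo_tool, never from a script. Its argument "targets" is text: rows parted by semicolons, each of 7 numbers parted by spaces: the turn, a rotation vector about the tool's x, y, z in rad, then the shift along the tool's x, y, z in mm, then the finger opening in mm, from 0 to 85.4. In form: wx wy wz x y z gripper; .... A call has 1 to 8 rows; each row shifts and turns the pose as measured when the row begins, along the tool's axes as they then stand; what a row does not reach is not made up. A row lasts 1/12 s, in which the tool goes at most 41.7 mm and 7.16 degrees, less where a joint would pass 70% of its speed; a pose out of reach is approached as far as the arm can. A call is refused whole if a number of a shift passes 41.7 or a number of a turn 0.125, either way. A call with a gripper value outside its range is refused whole. The fingers move at their own pace and stop on an object; "newtons" is the grip in N (left out, the last holds). Time passes only in rows, so rows that do not move let the fingers close. It gives the time, the measured TCP pose, the force and the opening at its end, in the units of the state.
- bot.read_state(): the state, without advancing time (a new reading comes with each control period).
- read_camera(name): name is "scene" or "top"; returns a dict with "image" (480x640x3 uint8, red, green, blue), "mtx" (3x3 intrinsics, pixels), "eye" and "orientation" of the camera in the world. Camera axes: x right, y up, looking along -z (the intrinsics and any distortion apply to the point x, -y, -z); pixel columns grow to the right and rows downward; lengths in m; the calibration is good to about 2 mm. A picture is of the moment at which its call begins. There is no depth.
- finish_job(): hands the job in, once; it reports no verdict.
The state is a dict: "time": time; "q": joint angles; "joint_vel": joint speeds; "joint_torque": joint torques, N m; "tool_pos": TCP position; "tcp_rot": TCP orientation; "wrist_force": force on the tool from outside, world axes, zero at the start; "torque": the same for the moment, N m; "width": opening from 0.0 (shut) to 1.0 (fully open).
Only numpy, scipy, OpenCV 4.12 (cv2) and the standard library are available. Lean on these libraries where they do the work, as an engineer would, in place of code of your own. Each camera call takes 0.05 s, during which the arm holds its last target.

TASK

Lift the brass check weight up and off its hook and stand it, without dropping it, inside the circle in the middle of the scale's plate, then let go of it. Then press the scale's red test lever down past its first two clicks to the third (green mark) and keep it pressed there against its spring, without running it down to the bottom stop: you finish still holding the lever at the third click. Do not push the tins, jar and boxes about.

Things in the scene. Friction and masses are not known exactly. Their poses are not given: they have to be found in the camera images.
- check_weight: brass check weight, 98 mm tall, 0.4 to 0.63 kg: round brass body 50 mm across, 38 mm high, with an upright black loop handle on top, 38 mm wide (its own y), 10 mm thick (x). Origin: centre of the underside; z up, x along the hook's arm. Starts hanging by the loop's top bar in the dip of the hook, underside 134 mm above the table. Stands on its flat underside
- weight_loop (a point): middle of the window in the weight's loop handle, 60 mm above its underside, on its axis; the window is 24 mm wide (y), 44 mm high (38 to 82 mm up), between two 7 mm uprights, below the top bar (82 to 98 mm up). Pinch the loop here from above across its 38 mm width (along y); the hook's bar passes through along x
- hook_stand: fixed dark steel stand. Origin: on the table, straight below the dip of the hook; its +x points from the dip to the post, so the hook's tip points along -x, roughly to the robot. Base plate 130 x 100 x 12 mm; post 16 mm thick, 80 mm along +x, 238 mm high. The hook, an 8 mm round steel bar from the post through the weight's window, has its dip's upper side 216 mm above the table
- hook_tip (a point): centre of the round end of the hook's upturned tip, 30 mm along the stand's -x from the dip, 226 mm above the table (its top at 230 mm, 14 mm higher than the dip's upper side)
- plate: the scale's square steel weighing plate, 170 x 170 x 10 mm, with a blue circle of 90 mm diameter in its middle; it sinks 1 to 2 mm under the weight. Origin: centre of its underside, 52 mm above the table. Its axes are the scale's: the control column and the lever stand on its +y side
- plate_center (a point): middle of the circle on the plate's upper side, 62 mm above the table
- paddle: red plastic finger paddle of the test lever, a flat slab 42 mm (x) by 50 mm (y) by 10 mm thick; it sticks out sideways (the scale's +y) from the white control column (56 x 46 mm, 115 mm high) beside the plate and moves straight down. Origin: inside the column, on its axis, level with the paddle's upper side; the slab reaches from 31 to 81 mm along +y from there, the column's face is at 23 mm
- lever_pad (a point): middle of the paddle's upper side, where to press; 105 mm above the table when the lever is up, 63 mm at the third click; 170 mm along the scale's +y from plate_center
- test_lever (a joint): lever travel down, m: 0 up (at rest), first click 0.014, second 0.028, third 0.042 (red pointer at the green mark), bottom stop 0.054. Humps at 0.0095, 0.0235, 0.0375, and one past the third at 0.0465. Spring: about 3 N at the top, 9 N at the third click; each hump adds about 2 N. It stays at no click: let go, it springs back up
- blue_tin: bystander: flat blue tin, 85 mm diameter, 42 mm high, beside the hook stand. Origin: centre of underside
- red_tin: bystander: flat red tin, 68 mm diameter, 45 mm high, in the middle of the table. Origin: centre of underside
- green_tin: bystander: green tin, 75 mm diameter, 100 mm high, behind the hook stand. Origin: centre of underside
- jar: bystander: amber jar with white cap, 68 mm diameter, 110 mm high, behind the scale. Origin: centre of underside
- tea_box: bystander: yellow box, 50 x 110 x 45 mm, in front of the scale's plate. Origin: centre of underside
- rice_carton: bystander: small orange carton, 50 x 40 x 90 mm high, in the middle near the robot. Origin: centre of underside
There are look-alikes about, which are no part of the job. Of the things that look like the hook_stand, the largest one is meant. Of the things that look like the check_weight, the smaller one is meant.

How it is judged:
By the outcome, as a careful person would: the job done as asked, in the order asked, and still so for the second after the job is handed in, while the arm keeps its last pose, push and grip.
It also fails if it takes over 54 s, if anything falls off the work surface, if the arm or the gripper's body presses on something with over 40 N, if the wrist force passes 120 N, or if a joint passes its speed limit or range.

## Working session

There is one attempt and no reset: what is moved stays moved. The work goes in short steps, Python scripts to look and compute and a tool call to move; the robot and the scene stay as the last step left them, time stands still between calls to the robot, and variables do not carry over. Pictures are saved under pics/ and viewed, and the job is handed in when it is done.

Besides the shell and the picture viewer there is one more tool, called in YAML: its name, and indented under it one key for each argument. servo_tool: Moves the arm, as the interface text tells. Its arguments: {"type":"object","properties":{"targets":{"type":"string"},"newtons":{"type":"number"}},"required":["targets"]}

```bash
mkdir -p pics; python3 - <<'E'
from workcell import bot, read_camera
import cv2, json
s=bot.read_state(); print({k:s[k] for k in('time','tool_pos','tcp_rot','wrist_force','width')})
import pickle
for n in('scene','top'):
    c=read_camera(n); cv2.imwrite(f'pics/{n}0.png',c['image'][:,:,::-1]); pickle.dump(c,open(f'{n}0.pkl','wb'))
    print(n,{k:c[k] for k in c if k!='image'})
E
```

```text
{'time': 0.0, 'tool_pos': array([0.30101001, 0.60335077, 0.22996553]), 'tcp_rot': array([-0.72032525, -3.05732058,  0.00340403]), 'wrist_force': array([-0.61226116,  0.95618515,  0.17178254]), 'width': 1.0049827792031085}
scene {'mtx': array([[464.22221993,   0.        , 320.51055061],
       [  0.        , 464.22221993, 244.11869559],
       [  0.        ,   0.        ,   1.        ]]), 'eye': array([ 0.96717293, -0.74796947,  0.94319979]), 'orientation': array([0.80174892, 0.226968  , 0.51604122])}
top {'mtx': array([[609.82013177,   0.        , 314.20443379],
       [  0.        , 609.82013177, 244.89304736],
       [  0.        ,   0.        ,   1.        ]]), 'eye': array([0.36573894, 0.00549426, 1.71771071]), 'orientation': array([ 0.07061668, -0.07979773, -1.58279419])}
```

View pics/scene0.png

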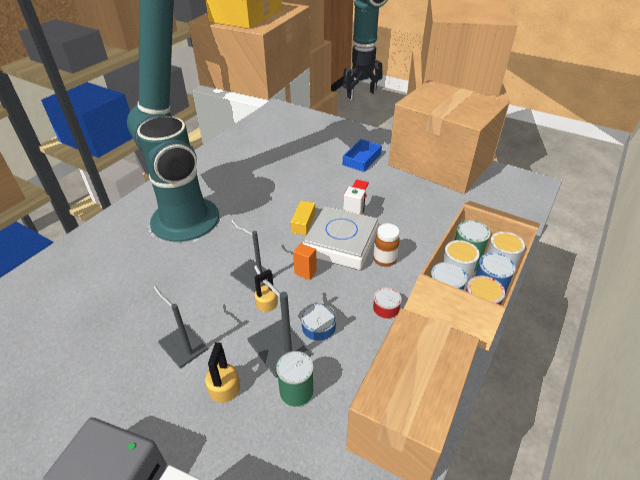

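View pics/top0.png

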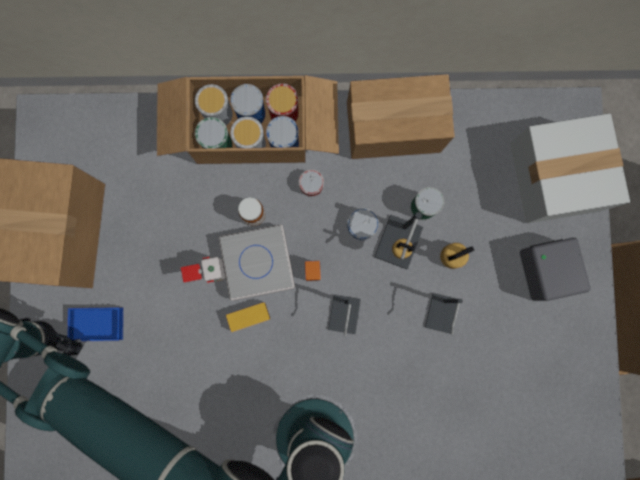

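```bash
python3 - <<'E'
import cv2
a=cv2.imread('pics/top0.png'); s=cv2.imread('pics/scene0.png')
cv2.imwrite('pics/t1.png',cv2.resize(a[180:300,340:500],None,fx=5,fy=5,interpolation=cv2.INTER_CUBIC))
cv2.imwrite('pics/t2.png',cv2.resize(a[215:305,175:305],None,fx=6,fy=6,interpolation=cv2.INTER_CUBIC))
cv2.imwrite('pics/s1.png',cv2.resize(s[210:370,220:360],None,fx=4,fy=3.75*4/3.75*0.9375,interpolation=cv2.INTER_CUBIC))
cv2.imwrite('pics/s2.png',cv2.resize(s[170:270,280:410],None,fx=6,fy=6,interpolation=cv2.INTER_CUBIC))
E
```

```text
(no output)
```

View pics/t1.png

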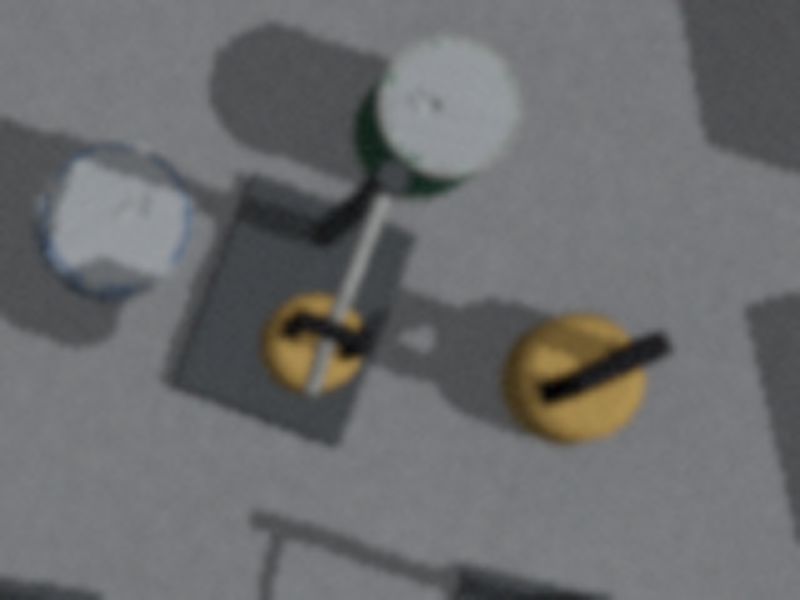

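View pics/t2.png

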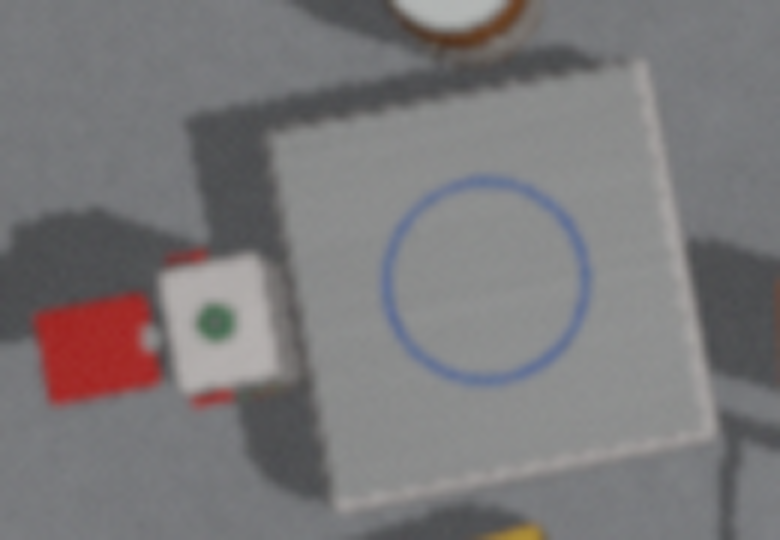

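View pics/s1.png

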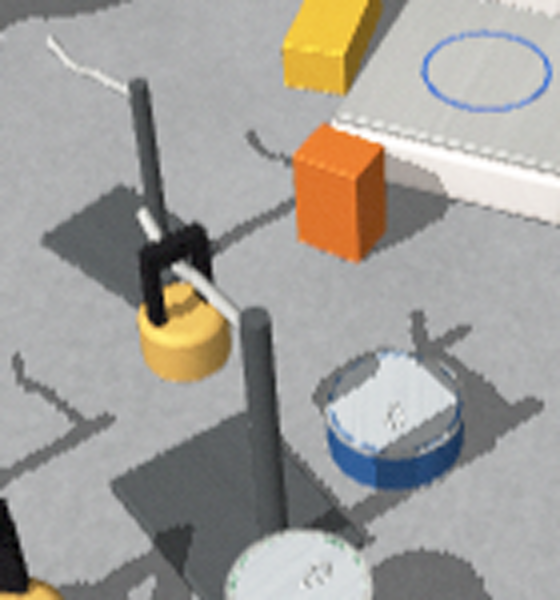

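View pics/s2.png

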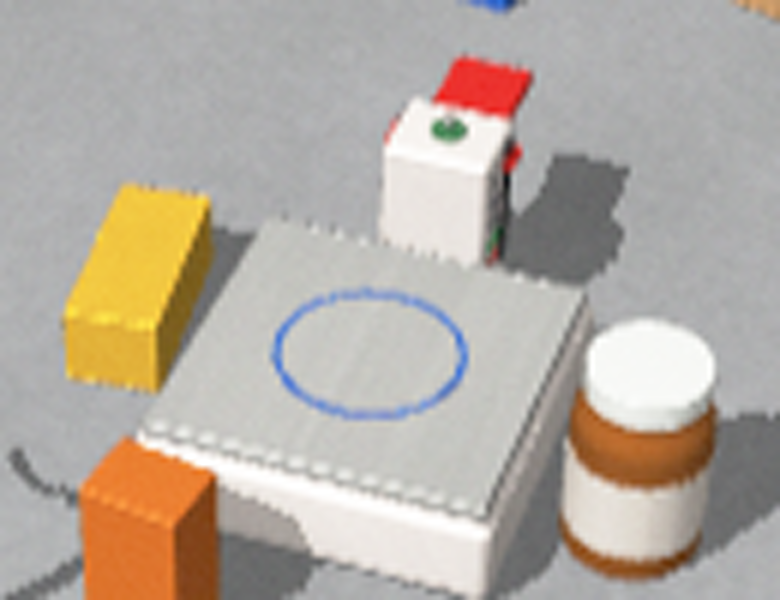

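```bash
cat > h.py <<'E'
import numpy as np, cv2, pickle
from scipy.spatial.transform import Rotation as R
C={n:pickle.load(open(f'{n}0.pkl','rb')) for n in('scene','top')}
def ray(n,u,v):
    c=C[n]; k=c['mtx']; d=np.array([(u-k[0,2])/k[0,0],-(v-k[1,2])/k[1,1],-1.])
    return c['eye'],R.from_rotvec(c['orientation']).apply(d)
def onz(n,u,v,z):
    e,d=ray(n,u,v); return e+d*(z-e[2])/d[2]
def tri(a,b):
    e1,d1=ray('top',*a);e2,d2=ray('scene',*b)
    t=np.linalg.lstsq(np.c_[d1,-d2],e2-e1,rcond=None)[0]
    p,q=e1+d1*t[0],e2+d2*t[1]; return (p+q)/2,np.linalg.norm(p-q)
def proj(n,p):
    c=C[n];q=R.from_rotvec(c['orientation']).inv().apply(np.asarray(p)-c['eye']);k=c['mtx']
    return np.array([k[0,2]+k[0,0]*q[0]/-q[2],k[1,2]+k[1,1]*q[1]/q[2]])
E
python3 - <<'E'
from h import *
np.set_printoptions(precision=4,suppress=True)
def two(nm,a,b,z):
    print(nm,onz('top',*a,z),onz('scene',*b,z),tri(a,b))
two('loop',(405.2,246.6),(263.7,274),.232)
two('tip',(402.6,258),(255.5,266.5),.229)
two('post',(419,215.6),(284,294),.238)
two('plate',(256,261.8),(341.8,229),.062)
l,r=onz('top',397.4,245,.232),onz('top',413,248.6,.232); print('loop ends',l,r,np.linalg.norm(l-r))
for p in [(35,315),(147,293),(162,385),(55,405),(100,349)]: print('pad',onz('top',175+p[0]/6,215+p[1]/6,.105))
for p in [(272,130),(643,62),(714,437),(340,510)]: print('plate',onz('top',175+p[0]/6,215+p[1]/6,.062))
for p in [(245,178),(412,238),(337,443),(170,380)]: print('base',onz('top',340+p[0]/5,180+p[1]/5,.012))
for n,a,z in [('green',(429,201),.1),('blue',(363,225.5),.042),('big',(456,255),.05),('carton',(313,270),.09),('red',(311,181),.045),('jar',(250,210),.11)]: print(n,onz('top',*a,z))
E
```

```text
loop [ 0.501  -0.2269  0.232 ] [ 0.5123 -0.235   0.232 ] (array([ 0.5034, -0.2276,  0.2203]), np.float64(0.003484737132171203))
tip [ 0.4733 -0.2202  0.229 ] [ 0.482  -0.2241  0.229 ] (array([ 0.4754, -0.22  ,  0.2217]), np.float64(0.004101719614561751))
post [ 0.5763 -0.2619  0.238 ] [ 0.5838 -0.2626  0.238 ] (array([ 0.5791, -0.2611,  0.2333]), np.float64(0.005453241725504355))
plate [0.4803 0.1536 0.062 ] [0.4895 0.1497 0.062 ] (array([0.4832, 0.1559, 0.0542]), np.float64(0.005527660435171848))
loop ends [ 0.5052 -0.2079  0.232 ] [ 0.4959 -0.2459  0.232 ] 0.03911447242850495
pad [0.4649 0.3485 0.105 ]
pad [0.4739 0.2992 0.105 ]
pad [0.4333 0.2925 0.105 ]
pad [0.4251 0.3394 0.105 ]
pad [0.4495 0.3198 0.105 ]
plate [0.5503 0.2506 0.062 ]
plate [0.5793 0.0816 0.062 ]
plate [0.4083 0.0511 0.062 ]
plate [0.3778 0.2198 0.062 ]
base [ 0.6096 -0.218   0.012 ]
base [ 0.5742 -0.3114  0.012 ]
base [ 0.4591 -0.2658  0.012 ]
base [ 0.4957 -0.173   0.012 ]
green [ 0.6352 -0.315   0.1   ]
blue [ 0.5785 -0.1413  0.042 ]
big [ 0.4926 -0.3943  0.05  ]
carton [ 0.4544 -0.0009  0.09  ]
red [0.7048 0.0011 0.045 ]
jar [0.6153 0.1647 0.11  ]
```

```bash
python3 - <<'E'
from h import *
np.set_printoptions(precision=2,suppress=True)
for n in C:
    print(n,'tcp',proj(n,[.301,.6034,.230]),'base0',proj(n,[0,0,0]))
    im=C[n]['image'][:,:,::-1].copy(); 
    im=cv2.resize(im,None,fx=4,fy=4,interpolation=cv2.INTER_CUBIC)
    def P(p,col=(0,0,255)):
        u=(proj(n,p)+.5)*4-.5; cv2.circle(im,tuple(int(x) for x in u),3,col,-1)
    r=R.from_rotvec([-.72032525,-3.0573,.0034]); 
    P([.301,.6034,.23])
    for s in(-.0427,.0427): P(np.array([.301,.6034,.23])+r.apply([0,s,-.013]),(0,255,0))
    t=proj(n,[.301,.6034,.23]); 
    x,y=[int(v*4) for v in t]; 
    x0=max(x-240,0);y0=max(y-240,0)
    cv2.imwrite(f'pics/g_{n}.png',im[y0:y0+480,x0:x0+480])
E
```

```text
scene tcp [360.61  98.56] base0 [184.3  217.66]
top tcp [ 63.5  333.73] base0 [314.77 437.11]
```

View pics/g_top.png

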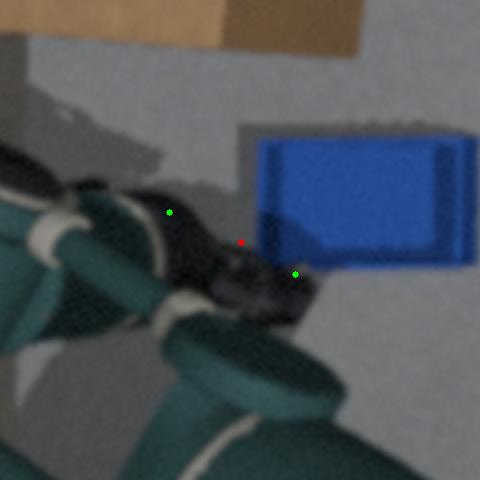

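View pics/g_scene.png

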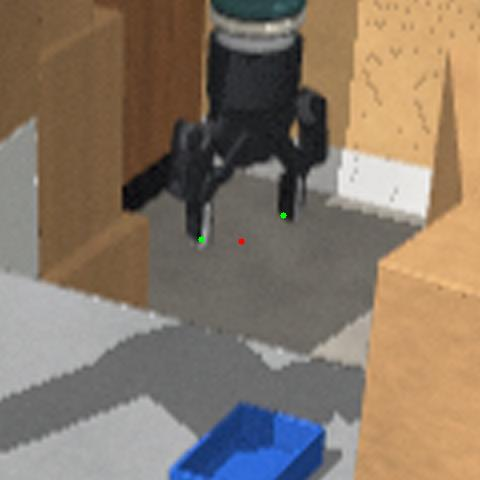

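servo_tool:
  targets: "0 0 -0.12 0 0 -40 85; 0 0 0 -15 -20 -40 85; 0 0 0 -25 -30 -20 85; 0 0 0 -25 -30 0 85"

```text
time: 0.43
tool_pos: [0.3322, 0.5069, 0.3251]
tcp_rot: [-0.513, -3.092, 0.024]
wrist_force: [0.6, 0.6, 0.7]
width: 0.996
```

```bash
cat >> h.py <<'E'
def go(x,y,z,yaw=None):
    from workcell import bot
    s=bot.read_state(); r=R.from_rotvec(s['tcp_rot']); p=s['tool_pos']
    M=r.as_matrix(); ya=np.degrees(np.arctan2(M[1,1],M[0,1]))
    print('t%.2f'%s['time'],'p',np.round(p,4),'yang %.1f'%ya,'tilt',np.round(M[:2,2],4),'F',np.round(s['wrist_force'],1),'w %.3f'%s['width'])
    if x is None: return
    print('tool shift mm',np.round(r.inv().apply(np.array([x,y,z])-p)*1000,1))
    if yaw is not None: print('wz',np.round(-np.radians(yaw-ya),3))
E
python3 - <<'E'
from h import *
go(.5,-.23,.33,70)
E
```

```text
t0.43 p [0.3322 0.5069 0.3251] yang 71.2 tilt [-0.0096 -0.0138] F [0.6 0.6 0.7] w 0.996
tool shift mm [-396.6 -643.3    3.7]
wz 0.021
```

servo_tool:
  targets: "0 0 0 -20 -33 0 85; 0 0 0 -20 -33 0 85; 0 0 0 -20 -33 0 85; 0 0 0 -20 -33 0 85; 0 0 0 -20 -33 0 85; 0 0 0 -20 -33 0 85; 0 0 0 -20 -33 0 85; 0 0 0 -20 -33 0 85"

```text
time: 1.1
tool_pos: [0.3993, 0.1927, 0.3282]
tcp_rot: [-0.504, -3.096, 0.022]
wrist_force: [0.9, -0.2, 0.1]
width: 0.994
```

servo_tool:
  targets: "0 0 0 -20 -33 0 85; 0 0 0 -20 -33 0 85; 0 0 0 -20 -33 0 85; 0 0 0 -20 -33 0 85; 0 0 0 -20 -33 0 85; 0 0 0 -20 -33 0 85; 0 0 0 -10 -20 0 85; 0 0 0 0 0 0 85"

```text
time: 1.77
tool_pos: [0.451, -0.0741, 0.3285]
tcp_rot: [-0.512, -3.094, 0.026]
wrist_force: [0.6, 0.4, 0.3]
width: 0.996
```

```bash
python3 - <<'E'
from h import *
go(.5,-.23,.33,70)
E
```

```text
t1.77 p [ 0.451  -0.0741  0.3285] yang 71.2 tilt [-0.0085 -0.0156] F [0.6 0.4 0.3] w 0.996
tool shift mm [ -96.6 -131.8    0.5]
wz 0.021
```

servo_tool:
  targets: "-0.017 -0.003 0 -20 -27 0 85; 0 0 0 -20 -27 0 85; 0 0 0 -20 -27 0 85; 0 0 0 -20 -27 0 85; 0 0 0 -15 -20 0 85; 0 0 0 0 0 0 85"

```text
time: 2.27
tool_pos: [0.5001, -0.2284, 0.3256]
tcp_rot: [-0.51, -3.097, -0.008]
wrist_force: [0.5, -0.2, 0.5]
width: 0.992
```

```bash
cat > look.py <<'E'
from h import *
import h,sys
from workcell import read_camera,bot
tag=sys.argv[1]
for n in C:
    c=read_camera(n); s=bot.read_state()
    h.C[n]=c; p=s['tool_pos']; r=R.from_rotvec(s['tcp_rot'])
    im=cv2.resize(c['image'][:,:,::-1],None,fx=4,fy=4,interpolation=cv2.INTER_CUBIC)
    w=.0427*s['width']
    for q,col in [((0,0,0),(0,0,255)),((0,w,-.013*s['width']),(0,255,0)),((0,-w,-.013*s['width']),(0,255,0))]:
        u=(proj(n,p+r.apply(q))+.5)*4-.5; cv2.circle(im,tuple(int(x) for x in u),2,col,-1)
    x,y=[int(v*4) for v in proj(n,p)]; x0=max(x-300,0);y0=max(y-220,0)
    cv2.imwrite(f'pics/{tag}_{n}.png',im[y0:y0+560,x0:x0+640]); print(n,'crop origin px',x0/4,y0/4)
go(None,0,0)
E
python3 look.py a
```

```text
scene crop origin px 182.0 181.5
top crop origin px 335.5 188.5
t2.37 p [ 0.4992 -0.2252  0.3257] yang 71.4 tilt [-0.0031  0.008 ] F [ 0.   0.2 -0.7] w 1.001
```

View pics/a_scene.png

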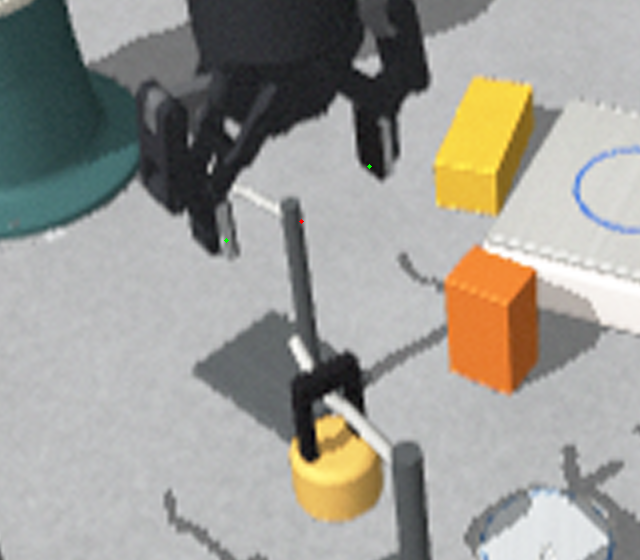

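View pics/a_top.png

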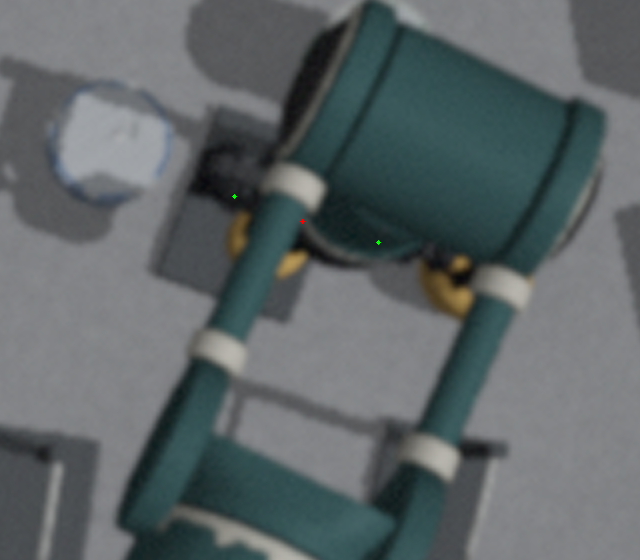

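```bash
python3 - <<'E'
from h import *
for n,box in (('scene',(135,165,100,90)),('top',(265,385,100,90))):
    im=cv2.resize(C[n]['image'][:,:,::-1],None,fx=6,fy=6,interpolation=cv2.INTER_CUBIC)
    for r,z,col in((.1,0,(0,0,255)),(.1,.02,(0,255,255)),(.095,0,(0,255,0))):
        for t in np.linspace(0,2*np.pi,90):
            u=(proj(n,[r*np.cos(t),r*np.sin(t),z])+.5)*6-.5; cv2.circle(im,tuple(int(x) for x in u),1,col,-1)
    x,y,w,h=box; cv2.imwrite(f'pics/b_{n}.png',im[y*6:(y+h)*6,x*6:(x+w)*6])
E
```

```text
(no output)
```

View pics/b_scene.png

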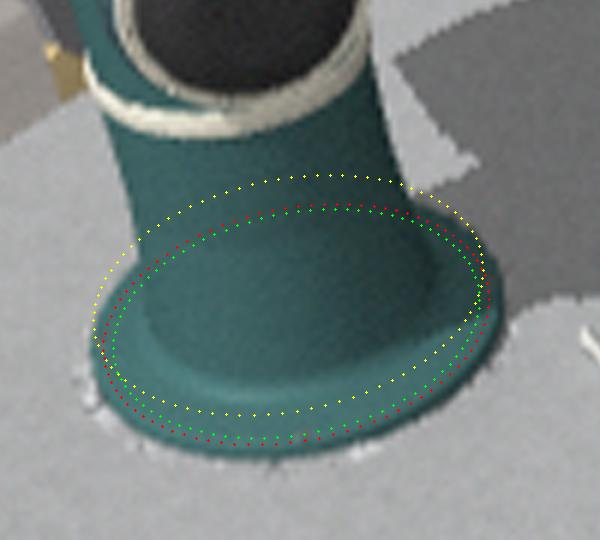

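View pics/b_top.png

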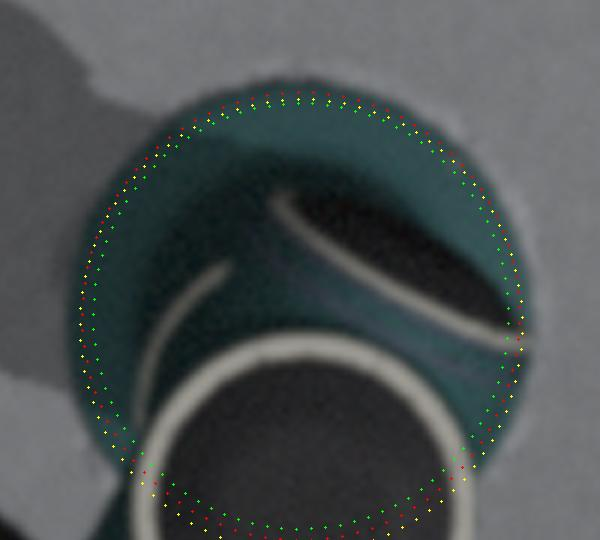

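```bash
python3 - <<'E'
from h import *
np.set_printoptions(precision=4,suppress=True)
for nm,a,b,z in [('loop',(405.2,246.6),(263.7,274),.232),('tip',(402.6,258),(255.5,266.5),.229),('post',(419,215.6),(284,294),.238),('plate',(256,261.8),(341.8,229),.062)]:
    print(nm,np.array(b)-proj('scene',onz('top',*a,z)), onz('scene',b[0]-1.2,b[1]-2.3,z))
for t in[(145,250),(203,228)]: print(onz('scene',220+t[0]/4-1.2,210+t[1]/3.75-2.3,.232))
# lookalike small stand: post top / tip
print(tri((350,300),(254,231)),tri((348,332),(233,222)),tri((348,332),(254,231)))
E
```

```text
loop [1.9987 4.3584] [ 0.5061 -0.2309  0.232 ]
tip [2.1157 2.5813] [ 0.4756 -0.2199  0.229 ]
post [2.8724 1.6875] [ 0.5783 -0.2588  0.238 ]
plate [2.1019 1.8358] [0.4815 0.1568 0.062 ]
[ 0.4974 -0.2453  0.232 ]
[ 0.5133 -0.2155  0.232 ]
(array([ 0.3724, -0.0927,  0.1824]), np.float64(0.0011345442740504903)) (array([ 0.2944, -0.0852,  0.1719]), np.float64(0.0038917022089882537)) (array([ 0.3135, -0.0707,  0.138 ]), np.float64(0.05672206682469643))
```

servo_tool:
  targets: "0.006 -0.005 0.03 -5 -4 25 85; 0 0 0 0 0 25 85; 0 0 0 0 0 20 85; 0 0 0 0 0 0 85; 0 0 0 0 0 0 85"

```text
time: 2.78
tool_pos: [0.5029, -0.2227, 0.2557]
tcp_rot: [0.549, 3.091, 0.005]
wrist_force: [0.2, -0.4, 1.4]
width: 0.999
```

```bash
python3 look.py b; python3 -c "
from h import *
go(.503,-.231,.177,69.5)"
```

```text
scene crop origin px 187.5 205.75
top crop origin px 330.0 189.75
t2.88 p [ 0.5032 -0.2232  0.2564] yang 69.9 tilt [0.0034 0.0022] F [ 0.  -1.1  0.3] w 0.997
t2.88 p [ 0.5032 -0.2232  0.2564] yang 69.9 tilt [0.0034 0.0022] F [ 0.  -1.1  0.3] w 0.997
tool shift mm [-2.3 -7.7 79.3]
wz 0.006
```

View pics/b_scene.png

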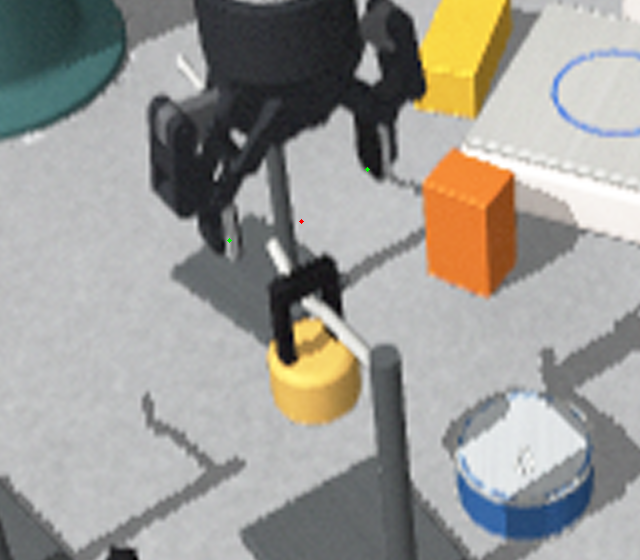

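servo_tool:
  targets: "0 0 0 -2 -8 5 85; 0 0 0 0 0 20 85; 0 0 0 0 0 0 85"

```text
time: 3.13
tool_pos: [0.5052, -0.2323, 0.2361]
tcp_rot: [0.543, 3.082, -0.0]
wrist_force: [-1.3, -0.0, -1.4]
width: 0.995
```

```bash
python3 look.py c; python3 -c "
from h import *
go(.503,-.231,.177,69.5)"
```

```text
scene crop origin px 186.5 215.0
top crop origin px 333.25 188.75
t3.23 p [ 0.507  -0.2334  0.2398] yang 70.0 tilt [ 0.0165 -0.0049] F [0.5 0.8 1.5] w 0.993
t3.23 p [ 0.507  -0.2334  0.2398] yang 70.0 tilt [ 0.0165 -0.0049] F [0.5 0.8 1.5] w 0.993
tool shift mm [ 5.7  0.8 62.7]
wz 0.009
```

View pics/c_scene.png

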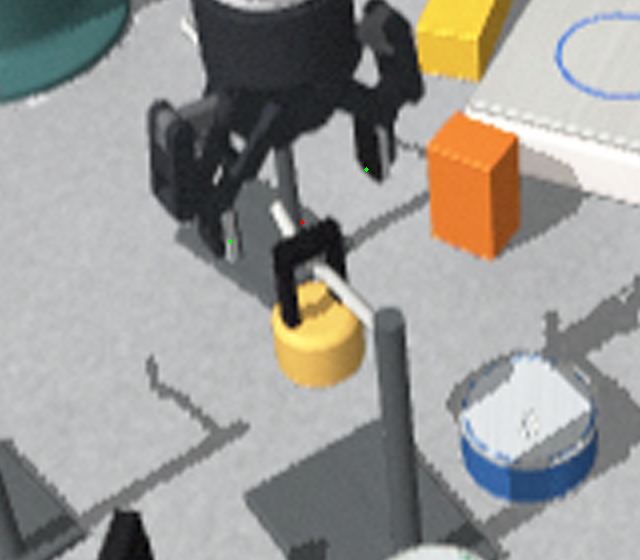

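servo_tool:
  targets: "0 0.012 0 5 2 10 85; 0 0 0 0 0 20 85; 0 0 0 0 0 20 85; 0 0 0 0 0 0 85"

```text
time: 3.57
tool_pos: [0.5064, -0.232, 0.1943]
tcp_rot: [0.544, 3.08, -0.005]
wrist_force: [-0.6, 1.1, -0.7]
width: 0.997
```

```bash
python3 look.py d; python3 -c "
from h import *
go(.5025,-.2305,.177,69.5)"
```

```text
scene crop origin px 188.75 228.75
top crop origin px 330.25 189.75
t3.67 p [ 0.5083 -0.2329  0.1978] yang 70.0 tilt [ 0.0179 -0.0077] F [-0.2 -0.3  0.4] w 0.995
t3.67 p [ 0.5083 -0.2329  0.1978] yang 70.0 tilt [ 0.0179 -0.0077] F [-0.2 -0.3  0.4] w 0.995
tool shift mm [ 6.6  0.3 20.7]
wz 0.008
```

View pics/d_scene.png

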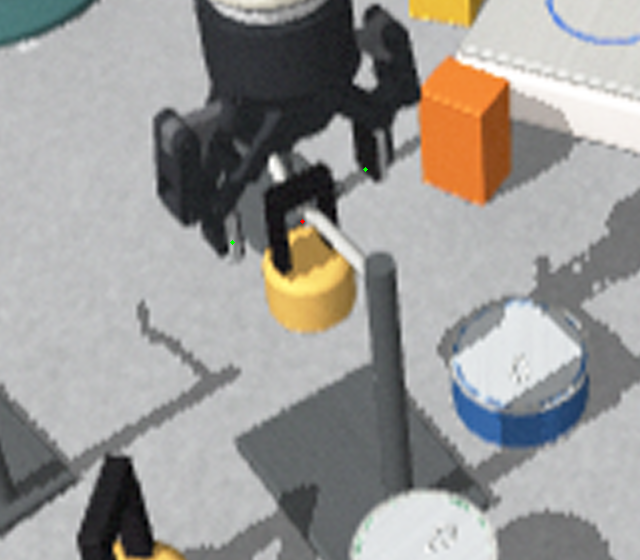

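servo_tool:
  targets: "0 0.02 0.008 7 0 19 85"

```text
time: 3.75
tool_pos: [0.5057, -0.2325, 0.1839]
tcp_rot: [0.558, 3.083, -0.006]
wrist_force: [1.2, -0.0, 1.8]
width: 0.996
```

```bash
python3 look.py e; python3 -c "
from h import *
go(.5025,-.2305,.177,69.5)"
```

```text
scene crop origin px 188.0 232.75
top crop origin px 328.0 193.75
t3.85 p [ 0.5005 -0.23    0.177 ] yang 69.5 tilt [-0.0046  0.001 ] F [-1.9  1.1 -0.1] w 0.997
t3.85 p [ 0.5005 -0.23    0.177 ] yang 69.5 tilt [-0.0046  0.001 ] F [-1.9  1.1 -0.1] w 0.997
tool shift mm [-2.   0.2 -0.1]
wz -0.0
```

servo_tool:
  targets: "0 0 0 0 0 0 25; 0 0 0 0 0 0 25; 0 0 0 0 0 0 25; 0 0 0 0 0 0 25; 0 0 0 0 0 0 25; 0 0 0 0 0 0 25"
  newtons: 70

```text
time: 4.35
tool_pos: [0.5012, -0.2303, 0.1787]
tcp_rot: [-0.558, -3.088, 0.001]
wrist_force: [0.9, -0.2, -2.8]
width: 0.434
```

```bash
python3 look.py f; python3 -c "
from h import *
go(.5025,-.2305,.177,69.5)"
```

```text
scene crop origin px 187.75 232.25
top crop origin px 328.25 193.25
t4.45 p [ 0.5012 -0.2303  0.1786] yang 69.5 tilt [-0.0032  0.0002] F [ 0.2  0.1 -1.8] w 0.432
t4.45 p [ 0.5012 -0.2303  0.1786] yang 69.5 tilt [-0.0032  0.0002] F [ 0.2  0.1 -1.8] w 0.432
tool shift mm [-1.3  0.3  1.6]
wz 0.0
```

View pics/f_scene.png

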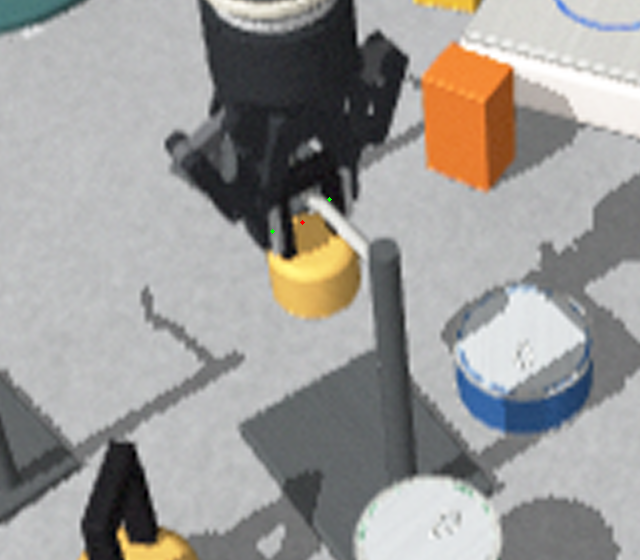

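servo_tool:
  targets: "0 0 0 0 0 -12 25; 0 0 0 0 0 -12 25; 0 0 0 0 0 -12 25"

```text
time: 4.7
tool_pos: [0.4973, -0.2282, 0.2112]
tcp_rot: [-0.556, -3.077, -0.005]
wrist_force: [0.3, -0.4, -6.1]
width: 0.433
```

```bash
python3 look.py g; python3 -c "
from h import *
go(.43,-.203,.204,69.5)"
```

```text
scene crop origin px 186.0 220.5
top crop origin px 330.0 192.5
t4.80 p [ 0.4998 -0.2295  0.2143] yang 69.5 tilt [-0.0074  0.0024] F [ 0.1 -0.7 -5. ] w 0.440
t4.80 p [ 0.4998 -0.2295  0.2143] yang 69.5 tilt [-0.0074  0.0024] F [ 0.1 -0.7 -5. ] w 0.440
tool shift mm [74.6  0.4 10.9]
wz 0.0
```

View pics/g_scene.png

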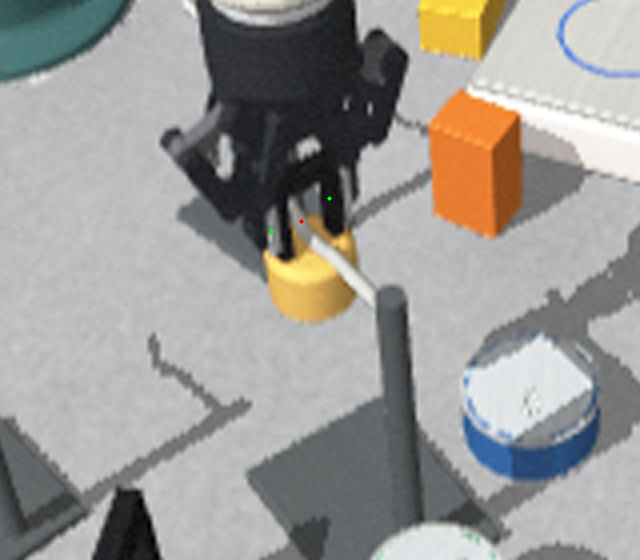

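servo_tool:
  targets: "0 0 0 0 0 10 25"

```text
time: 4.88
tool_pos: [0.5014, -0.2304, 0.207]
tcp_rot: [-0.558, -3.089, 0.001]
wrist_force: [1.5, 0.2, -5.1]
width: 0.432
```

```bash
python3 look.py h; python3 -c "
from h import *
go(.43,-.203,.203,69.5)"
```

```text
scene crop origin px 186.5 224.25
top crop origin px 329.25 193.5
t4.98 p [ 0.4989 -0.2291  0.2028] yang 69.5 tilt [-0.0093  0.0033] F [-0.7 -0.5 -6. ] w 0.436
t4.98 p [ 0.4989 -0.2291  0.2028] yang 69.5 tilt [-0.0093  0.0033] F [-0.7 -0.5 -6. ] w 0.436
tool shift mm [73.6  0.3  0.6]
wz 0.0
```

servo_tool:
  targets: "0 0 0 12 0 0 25; 0 0 0 12 0 0 25; 0 0 0 12 0 0 25"

```text
time: 5.23
tool_pos: [0.4639, -0.2158, 0.1998]
tcp_rot: [-0.556, -3.078, -0.005]
wrist_force: [0.2, 0.1, -5.8]
width: 0.436
```

```bash
python3 look.py i; python3 -c "
from h import *
go(.43,-.203,.203,69.5)"
```

```text
scene crop origin px 176.75 214.75
top crop origin px 323.75 208.25
t5.33 p [ 0.4622 -0.215   0.1993] yang 69.5 tilt [-0.0151  0.0065] F [-0.3  0.7 -6.3] w 0.430
t5.33 p [ 0.4622 -0.215   0.1993] yang 69.5 tilt [-0.0151  0.0065] F [-0.3  0.7 -6.3] w 0.430
tool shift mm [34.4 -0.  -3.1]
wz 0.0
```

View pics/i_scene.png

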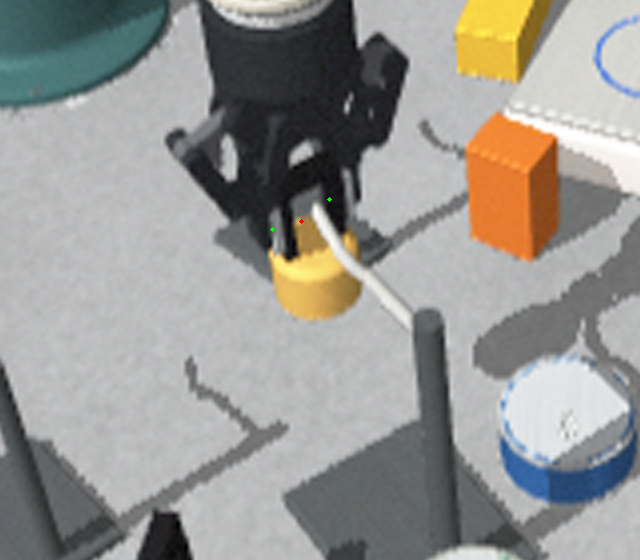

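servo_tool:
  targets: "0 -0.012 0 12 0 -3 25; 0 0 0 15 0 -1 25; 0 0 0 20 0 -1 25; 0 -0.01 0 15 0 -1 25"

```text
time: 5.67
tool_pos: [0.4046, -0.1935, 0.2043]
tcp_rot: [0.557, 3.084, -0.001]
wrist_force: [0.4, 0.5, -4.6]
width: 0.435
```

```bash
python3 look.py j; python3 -c "
from h import *
go(.43,-.203,.26,69.5)"
```

```text
scene crop origin px 162.0 197.5
top crop origin px 315.75 232.0
t5.77 p [ 0.4033 -0.1929  0.2041] yang 69.5 tilt [ 0.0071 -0.0016] F [ 0.8 -0.3 -5.8] w 0.432
t5.77 p [ 0.4033 -0.1929  0.2041] yang 69.5 tilt [ 0.0071 -0.0016] F [ 0.8 -0.3 -5.8] w 0.432
tool shift mm [-28.9  -0.1 -55.7]
wz -0.0
```

View pics/j_scene.png

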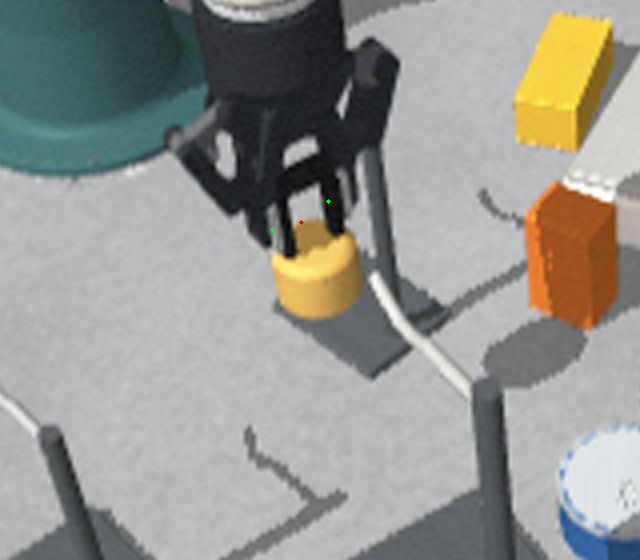

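servo_tool:
  targets: "0 0 0 0 0 -25 25; 0 0 0 0 0 -30 25; 0 0 0 0 0 -30 25; 0 0 0 0 0 -15 25"

```text
time: 6.1
tool_pos: [0.3996, -0.1911, 0.3008]
tcp_rot: [-0.56, -3.089, -0.005]
wrist_force: [0.7, 0.2, -4.7]
width: 0.431
```

```bash
python3 -c "
from h import *
go(.48,.154,.29,69.5)"
```

```text
t6.10 p [ 0.3996 -0.1911  0.3008] yang 69.5 tilt [-0.0021  0.0038] F [ 0.7  0.2 -4.7] w 0.431
tool shift mm [ 45.8 351.3  11.9]
wz -0.001
```

servo_tool:
  targets: "0 0 0 2 15 0 25; 0 0 0 4 30 0 25; 0 0 0 4 32 0 25; 0 0 0 4 32 0 25; 0 0 0 4 32 0 25; 0 0 0 4 32 0 25; 0 0 0 4 32 0 25; 0 0 0 4 32 0 25"

```text
time: 6.77
tool_pos: [0.4659, 0.0415, 0.3092]
tcp_rot: [0.578, 3.068, -0.006]
wrist_force: [0.2, -0.1, -5.7]
width: 0.439
```

```bash
python3 -c "
from h import *
go(.48,.154,.29,69.5)"
```

```text
t6.77 p [0.4659 0.0415 0.3092] yang 68.7 tilt [ 0.019  -0.0075] F [ 0.2 -0.1 -5.7] w 0.439
tool shift mm [ 28.2 109.9  18.6]
wz -0.014
```

servo_tool:
  targets: "0 0.015 0 8 30 4 25; 0 0 0 8 30 4 25; 0 0 0 8 28 4 25; 0 0.005 0 4 16 4 25; 0 0 0 0 0 0 25"

```text
time: 7.18
tool_pos: [0.4823, 0.1619, 0.2924]
tcp_rot: [0.571, 3.085, 0.01]
wrist_force: [-0.6, -0.7, -6.8]
width: 0.44
```

```bash
python3 look.py k; python3 -c "
from h import *
go(.48,.154,.16,69.5)"
```

```text
scene crop origin px 269.0 103.0
top crop origin px 169.75 199.25
t7.28 p [0.4821 0.1591 0.293 ] yang 69.0 tilt [0.0058 0.0028] F [ 0.4 -0.4 -6.3] w 0.432
t7.28 p [0.4821 0.1591 0.293 ] yang 69.0 tilt [0.0058 0.0028] F [ 0.4 -0.4 -6.3] w 0.432
tool shift mm [  0.7  -6.2 132.9]
wz -0.01
```

View pics/k_scene.png

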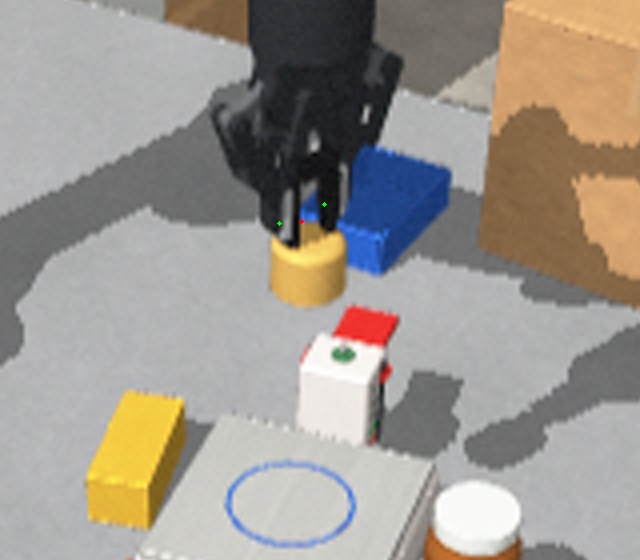

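servo_tool:
  targets: "0.004 0.004 0 1 -6 30 25; 0 0 0 0 0 35 25; 0 0 0 0 0 35 25; 0 0 0 0 0 25 25; 0 0 0 0 0 15 25"

```text
time: 7.7
tool_pos: [0.4884, 0.1504, 0.1578]
tcp_rot: [0.575, 3.068, 0.008]
wrist_force: [-0.1, -0.2, -5.5]
width: 0.431
```

```bash
python3 look.py l; python3 -c "
from h import *
go(.48,.154,.107,69.5)"
```

```text
scene crop origin px 266.5 148.25
top crop origin px 179.0 201.75
t7.80 p [0.4865 0.1499 0.1566] yang 68.7 tilt [0.016  0.0003] F [-1.3  0.3 -5.5] w 0.433
t7.80 p [0.4865 0.1499 0.1566] yang 68.7 tilt [0.016  0.0003] F [-1.3  0.3 -5.5] w 0.433
tool shift mm [ 8.3  1.2 49.5]
wz -0.013
```

View pics/l_scene.png

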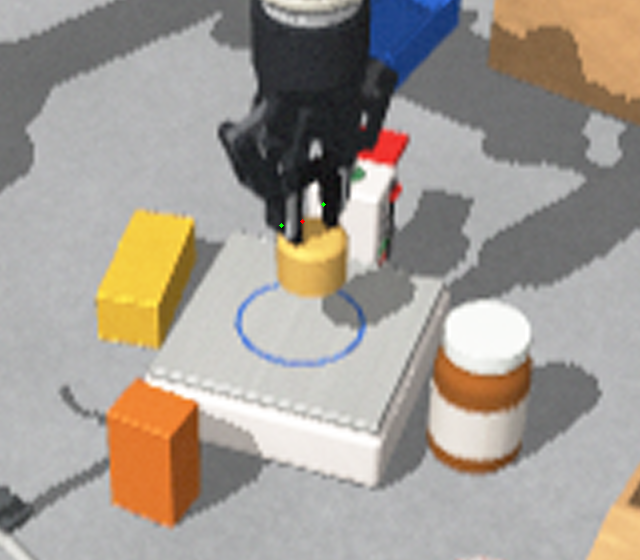

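servo_tool:
  targets: "0 0.01 -0.01 8 1 15 25; 0 0.006 0 3 0 15 25; 0 0 0 0 0 5 25"

```text
time: 8.05
tool_pos: [0.481, 0.1543, 0.1249]
tcp_rot: [0.566, 3.082, 0.016]
wrist_force: [-0.8, -0.8, -5.3]
width: 0.433
```

```bash
python3 look.py m; python3 -c "
from h import *
go(.48,.154,.107,69.5)"
```

```text
scene crop origin px 265.25 155.25
top crop origin px 178.5 204.75
t8.15 p [0.4811 0.1543 0.1255] yang 69.2 tilt [0.0093 0.0083] F [ 0.5 -0.7 -4.9] w 0.431
t8.15 p [0.4811 0.1543 0.1255] yang 69.2 tilt [0.0093 0.0083] F [ 0.5 -0.7 -4.9] w 0.431
tool shift mm [ 1.  -0.9 18.4]
wz -0.005
```

View pics/m_scene.png

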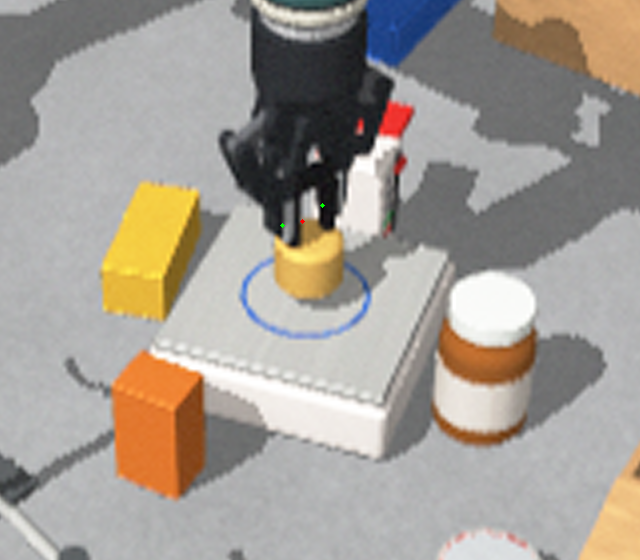

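servo_tool:
  targets: "0.011 0.006 0 1 -1 12 25"

```text
time: 8.23
tool_pos: [0.483, 0.1544, 0.1167]
tcp_rot: [0.566, 3.084, 0.005]
wrist_force: [1.0, -0.4, -4.4]
width: 0.433
```

```bash
python3 look.py n; python3 -c "
from h import *
go(.48,.154,.107,69.5)"
```

```text
scene crop origin px 265.25 158.5
top crop origin px 179.0 205.75
t8.33 p [0.4795 0.1537 0.1127] yang 69.2 tilt [-0.0016 -0.0005] F [-0.5 -0.5 -6.3] w 0.432
t8.33 p [0.4795 0.1537 0.1127] yang 69.2 tilt [-0.0016 -0.0005] F [-0.5 -0.5 -6.3] w 0.432
tool shift mm [-0.3  0.4  5.7]
wz -0.005
```

servo_tool:
  targets: "0 0 0 0 0 5 25"

```text
time: 8.42
tool_pos: [0.4805, 0.154, 0.1086]
tcp_rot: [0.566, 3.09, -0.0]
wrist_force: [0.4, -1.2, -4.2]
width: 0.434
```

```bash
python3 look.py o; python3 -c "
from h import *
go(.48,.154,.107,69.5)"
```

```text
scene crop origin px 264.75 160.0
top crop origin px 179.25 206.0
t8.52 p [0.4791 0.1537 0.1071] yang 69.2 tilt [-0.0026 -0.0008] F [-0.9 -0.4 -5.3] w 0.437
t8.52 p [0.4791 0.1537 0.1071] yang 69.2 tilt [-0.0026 -0.0008] F [-0.9 -0.4 -5.3] w 0.437
tool shift mm [-0.7  0.6  0.1]
wz -0.005
```

View pics/o_scene.png

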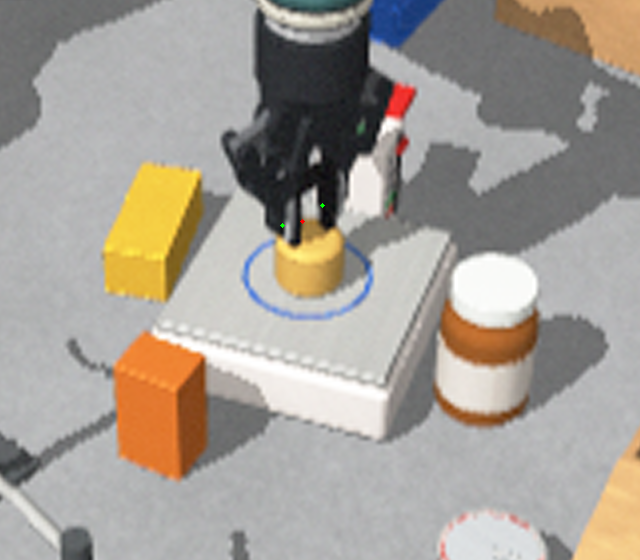

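servo_tool:
  targets: "0 0 0 0 0 3 25"

```text
time: 8.6
tool_pos: [0.4796, 0.1537, 0.1049]
tcp_rot: [-0.566, -3.089, 0.002]
wrist_force: [-2.7, -1.6, 4.0]
width: 0.433
```

```bash
python3 look.py o2
```

```text
scene crop origin px 264.75 160.5
top crop origin px 179.5 205.75
t8.70 p [0.4795 0.1537 0.1049] yang 69.2 tilt [-0.002  -0.0008] F [-2.1 -0.9  0.8] w 0.431
```

servo_tool:
  targets: "0 0 0 0 0 0 45; 0 0 0 0 0 0 60; 0 0 0 0 0 0 75; 0 0 0 0 0 0 85; 0 0 0 0 0 0 85; 0 0 0 0 0 0 85"

```text
time: 9.2
tool_pos: [0.4846, 0.1553, 0.1095]
tcp_rot: [0.564, 3.082, 0.006]
wrist_force: [0.1, 1.0, -0.5]
width: 0.998
```

```bash
python3 look.py p
```

```text
scene crop origin px 266.5 159.5
top crop origin px 178.75 204.0
t9.30 p [0.4844 0.1552 0.1094] yang 69.2 tilt [0.0089 0.0024] F [-0.3  0.1  0.3] w 0.995
```

View pics/p_scene.png

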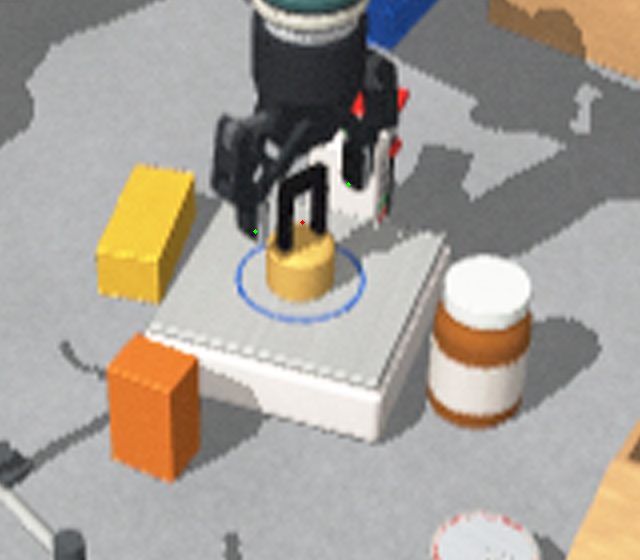

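servo_tool:
  targets: "0 0 0 0 0 -15 85; 0 0 0 0 0 -20 85; 0 0 0 0 0 -30 85; 0 0 0 0 0 -35 85; 0 0 0 0 0 -35 85; 0 0 0 0 0 0 85"

```text
time: 9.8
tool_pos: [0.4796, 0.1539, 0.2451]
tcp_rot: [-0.566, -3.088, 0.001]
wrist_force: [2.1, 0.0, 0.4]
width: 0.994
```

```bash
python3 look.py q;  python3 -c "
from h import *
go(.4495,.3198,.2,10.5)"
```

```text
scene crop origin px 265.75 120.25
top crop origin px 174.5 203.25
t9.90 p [0.4769 0.1532 0.2394] yang 69.2 tilt [-0.0098 -0.0025] F [-0.6 -0.4 -0.5] w 0.994
t9.90 p [0.4769 0.1532 0.2394] yang 69.2 tilt [-0.0098 -0.0025] F [-0.6 -0.4 -0.5] w 0.994
tool shift mm [ 84.3 146.3  39.3]
wz 1.025
```

View pics/q_scene.png

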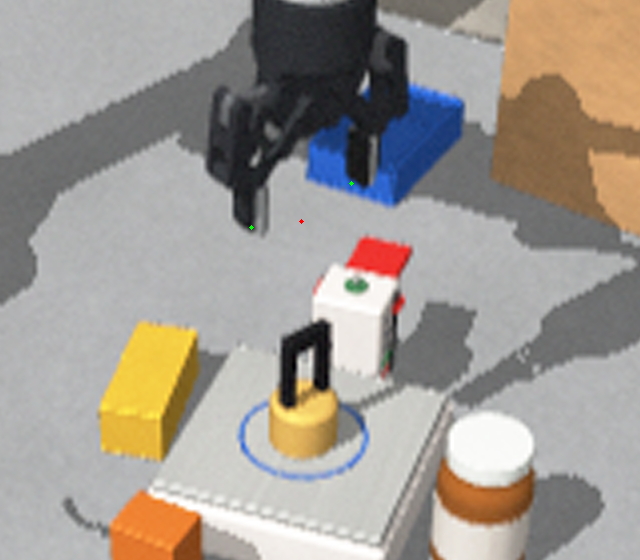

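servo_tool:
  targets: "0 0 0 8 14 0 0; 0 0 0 16 28 0 0; 0 0 0 18 32 0 0; 0 0 0 18 32 0 0; 0 0 0 15 28 0 0; 0 0 0.11 9 16 0 0; 0 0 0.12 0 0 0 0; 0 0 0.12 0 0 0 0"
  newtons: 60

```text
time: 10.57
tool_pos: [0.4436, 0.3261, 0.2231]
tcp_rot: [-1.112, -2.915, 0.036]
wrist_force: [0.6, -0.2, -0.3]
width: -0.002
```

servo_tool:
  targets: "0 0 0.12 0 0 0 0; 0 0 0.12 0 0 0 0; 0 0 0.12 0 0 0 0; 0 0 0.12 0 0 0 0; 0 0 0.12 0 0 0 0; 0 0 0.12 0 0 0 0; 0 0 0 0 0 0 0"

```text
time: 11.15
tool_pos: [0.4344, 0.3227, 0.2049]
tcp_rot: [-2.108, -2.303, 0.089]
wrist_force: [0.3, 0.3, -0.5]
width: 0.002
```

```bash
python3 look.py r;  python3 -c "
from h import *
go(.449,.322,.14,10.5)"
```

```text
scene crop origin px 280.5 98.5
top crop origin px 107.5 222.25
t11.25 p [0.4344 0.3226 0.205 ] yang 5.4 tilt [-0.0523 -0.0297] F [-0.5 -0.1  0.8] w 0.001
t11.25 p [0.4344 0.3226 0.205 ] yang 5.4 tilt [-0.0523 -0.0297] F [-0.5 -0.1  0.8] w 0.001
tool shift mm [-0.4 18.1 64.2]
wz -0.089
```

View pics/r_scene.png

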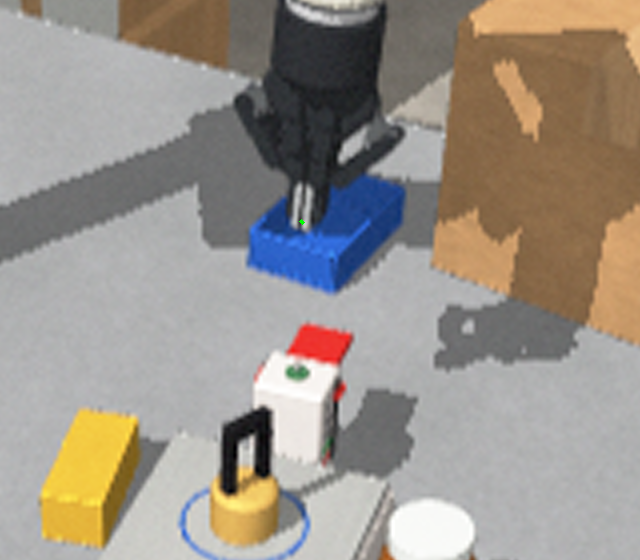

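View pics/r_top.png

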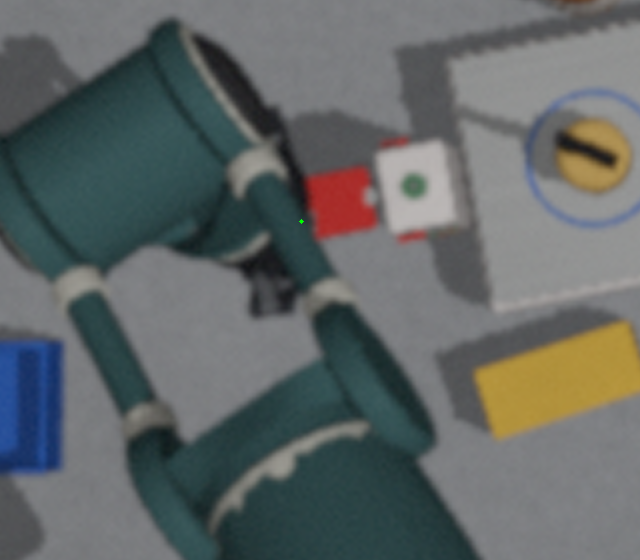

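servo_tool:
  targets: "-0.055 0.025 -0.05 0 16 10 0; -0.01 0.005 -0.04 0 3 10 0"

```text
time: 11.42
tool_pos: [0.454, 0.3254, 0.1845]
tcp_rot: [1.993, 2.425, 0.025]
wrist_force: [-0.8, -0.3, -0.4]
width: 0.001
```

```bash
python3 look.py s;  python3 -c "
from h import *
go(.449,.322,.14,10.5)"
```

```text
scene crop origin px 286.0 106.5
top crop origin px 108.75 215.5
t11.52 p [0.4521 0.3245 0.1829] yang 11.0 tilt [0.0064 0.0078] F [-0.5 -0.3 -1.5] w -0.001
t11.52 p [0.4521 0.3245 0.1829] yang 11.0 tilt [0.0064 0.0078] F [-0.5 -0.3 -1.5] w -0.001
tool shift mm [-2.2 -3.8 42.8]
wz 0.008
```

servo_tool:
  targets: "0.008 -0.006 0.008 -2 -4 30 0; 0 0 0 0 0 24 0"

```text
time: 11.68
tool_pos: [0.4525, 0.3245, 0.1341]
tcp_rot: [2.006, 2.415, 0.016]
wrist_force: [-0.7, -0.3, -0.8]
width: -0.0
```

```bash
python3 look.py t;  python3 -c "
from h import *
go(.449,.322,.105,10.5)"
```

```text
scene crop origin px 284.25 121.0
top crop origin px 113.25 217.0
t11.78 p [0.4508 0.3234 0.1315] yang 10.6 tilt [0.0034 0.003 ] F [ 0.4 -0.1  0.7] w -0.001
t11.78 p [0.4508 0.3234 0.1315] yang 10.6 tilt [0.0034 0.003 ] F [ 0.4 -0.1  0.7] w -0.001
tool shift mm [-1.1 -2.1 26.4]
wz 0.001
```

View pics/t_scene.png

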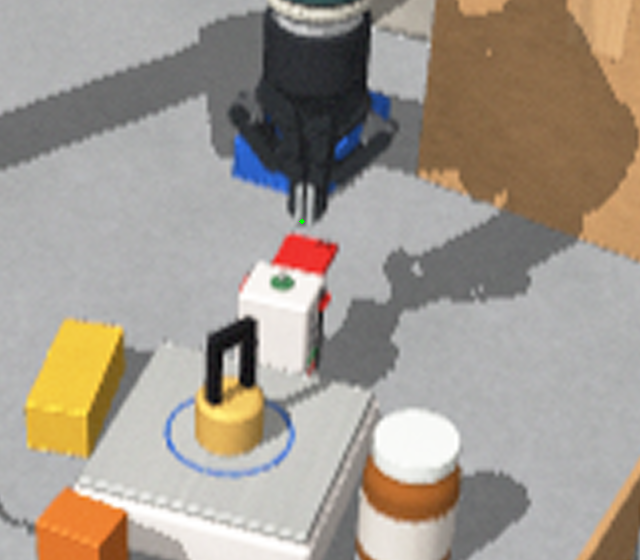

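servo_tool:
  targets: "0 0 0 -1 -2 12 0; 0 0 0 0 0 11 0"

```text
time: 11.95
tool_pos: [0.451, 0.3237, 0.1111]
tcp_rot: [2.005, 2.416, 0.014]
wrist_force: [-1.2, -0.2, 0.0]
width: -0.002
```

```bash
python3 look.py u;  python3 -c "
from h import *
go(.449,.322,.105,10.5)"
```

```text
scene crop origin px 283.75 126.5
top crop origin px 114.75 217.5
t12.05 p [0.4505 0.3233 0.11  ] yang 10.6 tilt [0.0058 0.0047] F [ 0.1  0.3 -0.2] w -0.001
t12.05 p [0.4505 0.3233 0.11  ] yang 10.6 tilt [0.0058 0.0047] F [ 0.1  0.3 -0.2] w -0.001
tool shift mm [-1.  -1.8  5. ]
wz 0.002
```

View pics/u_scene.png

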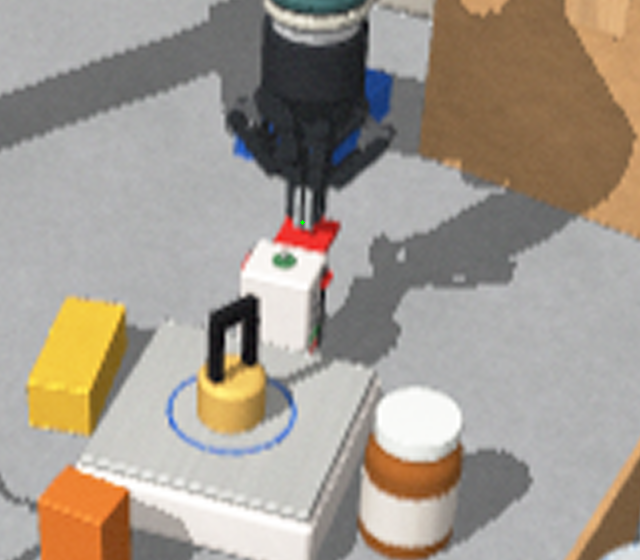

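servo_tool:
  targets: "0.005 -0.004 0 -1 -2 4 0; 0 0 0 0 0 5 0"

```text
time: 12.22
tool_pos: [0.4499, 0.3227, 0.1028]
tcp_rot: [2.005, 2.416, 0.005]
wrist_force: [-1.6, -0.8, 2.4]
width: -0.001
```

servo_tool:
  targets: "0 0 0 0 0 5 0"

```text
time: 12.3
tool_pos: [0.4502, 0.3229, 0.0985]
tcp_rot: [2.005, 2.416, 0.006]
wrist_force: [-2.4, -1.2, 9.4]
width: 0.004
```

servo_tool:
  targets: "0 0 0 0 0 5 0"

```text
time: 12.38
tool_pos: [0.4502, 0.323, 0.0943]
tcp_rot: [2.004, 2.416, 0.006]
wrist_force: [-3.0, -2.4, 6.6]
width: 0.002
```

servo_tool:
  targets: "0 0 0 0 0 5 0"

```text
time: 12.47
tool_pos: [0.4502, 0.3229, 0.0899]
tcp_rot: [2.004, 2.416, 0.005]
wrist_force: [-3.3, -1.8, 5.3]
width: -0.0
```

```bash
python3 look.py v;  python3 -c "
from h import *
go(.449,.322,.063,10.5)"
```

```text
scene crop origin px 283.25 132.0
top crop origin px 116.5 218.0
t12.57 p [0.4502 0.3229 0.0894] yang 10.6 tilt [0.0039 0.001 ] F [-2.4 -2.5  4.9] w 0.000
t12.57 p [0.4502 0.3229 0.0894] yang 10.6 tilt [0.0039 0.001 ] F [-2.4 -2.5  4.9] w 0.000
tool shift mm [-0.7 -1.4 26.3]
wz 0.002
```

Past the first click, forces as expected. Continue.

servo_tool:
  targets: "0 0 0 0 0 5 0; 0 0 0 0 0 5 0"

```text
time: 12.73
tool_pos: [0.4508, 0.3233, 0.0816]
tcp_rot: [2.004, 2.416, 0.007]
wrist_force: [-4.5, -2.8, 8.9]
width: 0.001
```

servo_tool:
  targets: "0 0 0 0 0 5 0"

```text
time: 12.82
tool_pos: [0.4507, 0.3233, 0.0775]
tcp_rot: [2.004, 2.416, 0.006]
wrist_force: [-3.4, -2.3, 6.3]
width: -0.004
```

servo_tool:
  targets: "0 0 0 0 0 5 0"

```text
time: 12.9
tool_pos: [0.4507, 0.3232, 0.0733]
tcp_rot: [2.004, 2.416, 0.006]
wrist_force: [-3.9, -1.5, 6.9]
width: -0.002
```

```bash
python3 look.py w;  python3 -c "
from h import *
go(.449,.322,.063,10.5)"
```

```text
scene crop origin px 283.25 136.25
top crop origin px 117.5 218.25
t13.00 p [0.4507 0.3233 0.0729] yang 10.6 tilt [0.0043 0.0012] F [-3.7 -1.7  7.4] w -0.000
t13.00 p [0.4507 0.3233 0.0729] yang 10.6 tilt [0.0043 0.0012] F [-3.7 -1.7  7.4] w -0.000
tool shift mm [-0.9 -1.9  9.9]
wz 0.003
```

View pics/w_scene.png

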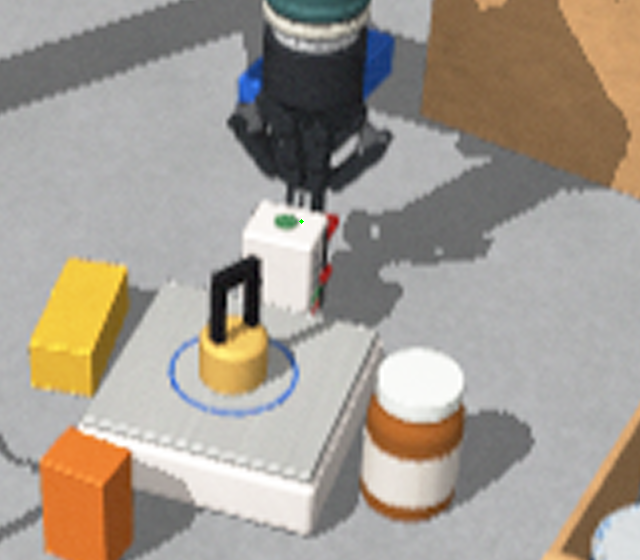

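servo_tool:
  targets: "0 0 0 0 0 4 0"

```text
time: 13.08
tool_pos: [0.4508, 0.3234, 0.0702]
tcp_rot: [2.004, 2.416, 0.006]
wrist_force: [-4.3, -2.2, 11.8]
width: -0.003
```

servo_tool:
  targets: "0 0 0 0 0 3 0"

```text
time: 13.17
tool_pos: [0.4508, 0.3234, 0.0684]
tcp_rot: [2.004, 2.416, 0.005]
wrist_force: [-5.1, -4.0, 10.8]
width: 0.002
```

servo_tool:
  targets: "0 0 0 0 0 3 0"

```text
time: 13.25
tool_pos: [0.4509, 0.3234, 0.0668]
tcp_rot: [2.004, 2.416, 0.005]
wrist_force: [-4.3, -2.3, 9.2]
width: 0.001
```

```bash
python3 look.py x;  python3 -c "
from h import *
go(.449,.322,.063,10.5)"
```

```text
scene crop origin px 283.25 137.75
top crop origin px 118.0 218.25
t13.35 p [0.4508 0.3234 0.0662] yang 10.7 tilt [0.004 0.001] F [-3.5 -2.4  5.8] w 0.000
t13.35 p [0.4508 0.3234 0.0662] yang 10.7 tilt [0.004 0.001] F [-3.5 -2.4  5.8] w 0.000
tool shift mm [-1.  -2.   3.2]
wz 0.003
```

servo_tool:
  targets: "0 0 0 0 0 4 0"

```text
time: 13.43
tool_pos: [0.4509, 0.3234, 0.0636]
tcp_rot: [2.004, 2.416, 0.005]
wrist_force: [-4.0, -2.4, 8.6]
width: 0.001
```

```bash
python3 look.py y;  python3 -c "
from h import *
go(.449,.322,.063,10.5)"
```

```text
scene crop origin px 283.0 138.75
top crop origin px 118.25 218.25
t13.53 p [0.4508 0.3234 0.063 ] yang 10.7 tilt [0.0039 0.0008] F [-3.5 -2.7  7.8] w -0.003
t13.53 p [0.4508 0.3234 0.063 ] yang 10.7 tilt [0.0039 0.0008] F [-3.5 -2.7  7.8] w -0.003
tool shift mm [-1.  -2.1  0. ]
wz 0.003
```

View pics/y_scene.png

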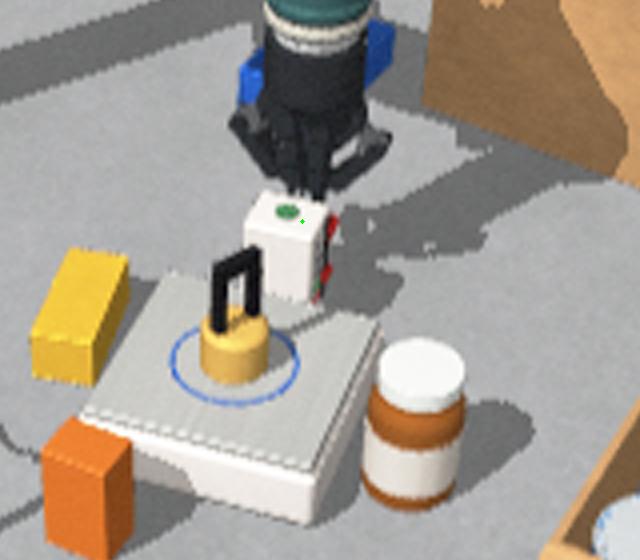

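```bash
python3 - <<'E'
from h import *
from workcell import read_camera
for i in range(8): c=read_camera('scene')
a=c['image'][:,:,::-1][160:230,320:390]; b=C['scene']['image'][:,:,::-1][160:230,320:390]
cv2.imwrite('pics/z.png',cv2.resize(np.hstack([b,a]),None,fx=5.5,fy=5.5,interpolation=cv2.INTER_CUBIC))
go(.449,.322,.063,10.5)
E
```

```text
t13.93 p [0.4508 0.3234 0.0633] yang 10.7 tilt [0.0039 0.0008] F [-2.9 -2.6  8.9] w 0.005
tool shift mm [-1.  -2.1  0.3]
wz 0.003
```

View pics/z.png

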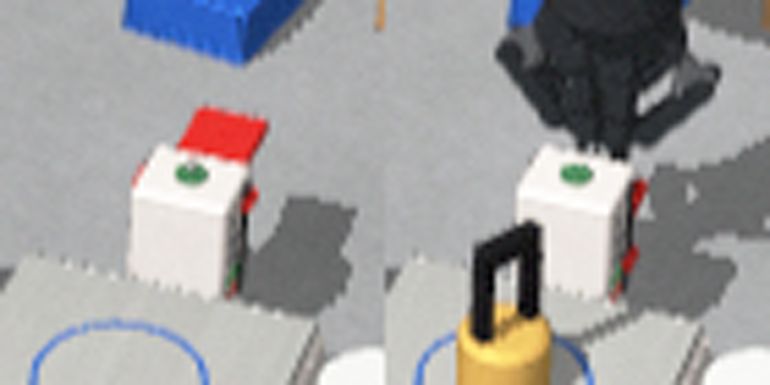

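View pics/y_top.png

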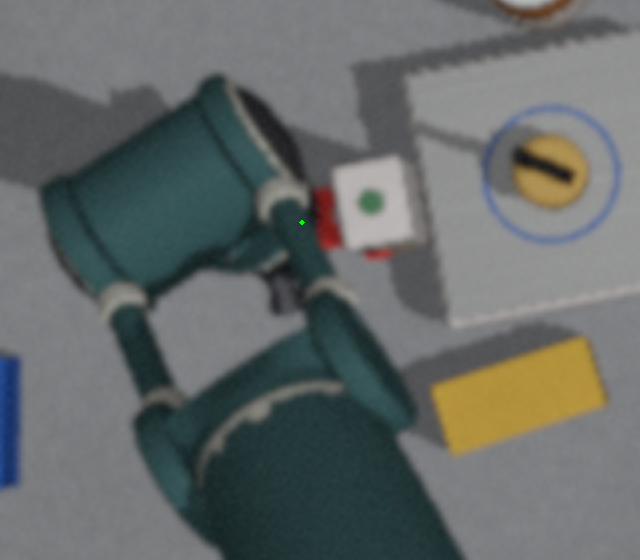

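```bash
python3 -c "
from h import *
for z in(.105,.0675,.063,.058): print(z,proj('scene',[.51,.28,z]))"
```

```text
0.105 [369.65323581 196.04528735]
0.0675 [368.78544859 205.9463186 ]
0.063 [368.68341315 207.11049344]
0.058 [368.57055611 208.39813756]
```

```bash
python3 -c "
from workcell import finish_job
print(finish_job())"
```

```text
the job is handed in; nothing more can be done
None
```

The check weight is standing inside the plate's circle, released. I handed the job in at about 14 s, with the closed fingers holding the lever at the third click.

**Weight:** I pinched it by its loop, lifted it about 25 mm, drew it off past the hook tip and set it down. After letting go, both cameras showed it upright and well inside the blue circle, about 1 to 2 mm off centre.

**Lever:**
- **Height:** the fingertips ended at z = 0.063 m (0.0630 and 0.0633 on the last two readings), where the third click should be. They stayed there for 0.4 s.
- **Force:** the last two readings were 7.8 and 8.9 N, against about 9 N expected. The force had peaked at each of the three humps and dropped after the third. The fourth hump and the bottom stop were not reached.
- **Pointer:** the red pointer had dropped about 10.9 px in the image, and 42 mm of travel should give 11.1 px. I judged this from how far it moved, because the green mark itself was too small to read clearly.

**Disagreements:**
- **Camera offset:** the scene camera was about 2 px off from the top camera, which is 8 to 14 mm at the objects. The robot's base matched the top camera, so I used that one.
- **Side force:** a sideways force of about 4 N remained on the paddle at the end.
- **Lift height:** the first lift went about 36 mm instead of 25 mm, just short of the hook bar. No contact force showed, and I lowered it before moving on.

I saw none of the tins, jar or boxes move in the pictures I viewed, though I did not measure each one at the end.

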